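# Level the painting board with spacers

## Robot

A 6-joint arm with a two-finger parallel gripper is mounted at the origin on the work surface. World frame = base frame: x ahead of the robot, y to its left, z up, the work surface at z = 0. Lengths are in m, angles in rad, forces in N, time in s.
With the tool pointing down it reaches from about 0.3 to 0.775 m from the base axis. Payload 14.6 kg.
Tool frame: the origin (TCP) lies at the very end of the fingers, on their centre line; the grasp point (between the pads) lies 19 mm behind it; z points along the fingers, y is the line along which they close (so a half turn about z gives the same grasp; the last joint's range is limited). The gripper opens to 94 mm and grips with 3 to 60 N. Pads are 16 mm wide; open, the fingers measure 119 mm over their backs; the gripper's body (75 mm by 177 mm) begins 78 mm behind the grasp point.
Start: joints at [-1.404, 0.3, 1.521, -0, 1.321, -0.067], TCP at [0.127, -0.535, 0.205] pointing down, gripper open.
Joint ranges: [-3.03, 3.03], [-0.79, 2.21], [0.23, 2.52], [-1.04, 4.18], [0, 3.07], [-2.55, 2.55]. Speed limits (rad/s): [2.22, 2.22, 2.57, 3.14, 3.14, 3.14].

## Interface

Orientations are given as [roll, pitch, yaw] about the fixed x, y, z axes, in that order (R = Rz(yaw) Ry(pitch) Rx(roll)).
In Python, from station import ctrl gives the robot as it stands.
- The arm moves only by the tool move_arm, never from a script. Its argument "targets" is a list of rows, each a list of 6 numbers: the shift along the tool's x, y, z in units of 1000 mm (1.0 is 1000 mm), then the turn, a rotation vector about the tool's x, y, z in units of 30 degrees (1.0 is 30 degrees). In form: [[tx, ty, tz, ax, ay, az], ...]. A call has exactly 5 rows; each row is the pose to reach, as a shift and turn from the pose commanded when the call began, along the tool's axes at that moment; what a row does not reach only later rows make up. A row lasts 1/12 s, in which the tool goes at most 41.7 mm and 7.16 degrees, less where a joint would pass 70% of its speed; a pose out of reach is approached as far as the arm can. A call with a number of a shift or a turn outside -1 to 1 is refused whole. A call with a gripper value outside its range is refused whole. "fingers" is the opening, from -1 (shut) to 1 (fully open), set as the call begins (left out, the last holds). The fingers move at their own pace and stop on an object; "grip_force" is the grip in N (left out, the last holds). Time passes only in rows, so rows that repeat a pose let the fingers close, or fill a call up. It gives the time, the measured TCP pose, the force and the opening at its end, in the units of the state.
- ctrl.get_obs(): the state, without advancing time (a new reading comes with each control period).
- ctrl.camera(name): name is "scene" or "side" or "wrist"; returns the picture (420x560x3 uint8, red, green, blue); there is no depth.
- ctrl.camera_info(name): a dict with "fx", "fy", "cx", "cy" (pixels), "rvec" (rotation vector, rad) and "tvec" (3), from world to camera coordinates, as OpenCV has them. Camera axes: x right, y down, z forward; pixel columns grow to the right and rows downward; lengths in m; the calibration is good to about 2 mm. A picture is of the moment at which its call begins: read the wrist's pose just before it. camera_info takes no time and is no camera call; for the wrist camera it gives the pose at the moment of the call.
- ctrl.hand_in(): hands the job in, once; it reports no verdict.
The state is a dict: "time_s": time; "qpos": joint angles; "joint_vel": joint speeds; "tau": joint torques, N m; "ee_pos": TCP position; "eef_rot": TCP orientation; "force": force on the tool from outside, world axes, zero at the start; "moment": the same for the moment, N m; "grip_width": finger opening in m.
Only numpy, scipy, OpenCV 4.12 (cv2) and the standard library are available. Lean on these libraries where they do the work, as an engineer would, in place of code of your own. Each camera call takes 0.05 s, during which the arm holds its last target. There are 200 camera calls.

## Task

Get the red egg-shaped board ready for painting: lay the spacer slabs whose combined thickness best fills the gap flat and centred on the stand's support pad, then fold the board down so that its rubber foot rests on them and the board lies level. Leave the spare spacers clear of the pad, and do not disturb the paint bottle, the rinse tub or the wooden hen.

Things in the scene. Friction and masses are not known exactly. Their poses are not given: they have to be found in the camera images.
- stand: fixed tilting painting stand: grey base plate 150 x 300 mm, 6 mm thick, with two 118 mm hinge posts (x = -83 and +83 mm). Origin: on the table top, on the vertical axis of the support pad; the hinge axis runs along its x at y = +190 mm, 106 mm above the table
- pad_axis (a point): point on the table top under the middle of the support pad (same place and axes as the stand). The pad is an aluminium plate 130 mm (stand x) by 70 mm (stand y) on a screw column. Its flat rigid top is set anywhere from 16 to 43 mm above the table, differently every time; this height is not reported: feel it with the fingers, or see it
- board (a joint): hinge angle (rad) of the red egg-shaped board, 235 mm long, to 170 mm wide, 12 mm thick, 0.45 kg, flowers on its upper face. 0 level, free edge over the pad; positive: edge raised; 1.6 to 1.7: open, leaning just past vertical towards stand +y. Little friction; a damper lets it sink by itself in 2 to 5 s once pulled past vertical to stand -y
- board_edge (a point): middle of the board's free edge, mid-thickness, 235 mm from the hinge axis; about 340 mm above the table while the board stands open (the flowered face then looks to stand +y). Axes are the board's: y points from the free edge to the hinge, z out of the flowered face
- board_foot (a point): centre of the lower end of the round rubber foot (20 mm across, 10 mm tall) under the board, 190 mm from the hinge; with the board level it is exactly over the stand's origin, 90 mm above the table, so the gap to fill is 90 mm minus the height of the pad's top (47 to 74 mm)
- spacer_yellow: yellow spacer slab, 110 mm (x) by 45 mm (y), 18 mm thick (z), loose, lying flat. Origin: centre of its underside. The four spacers' pairs make 42, 48, 54, 60, 66 and 72 mm
- spacer_green: green spacer slab, 110 mm (x) by 45 mm (y), 24 mm thick (z), loose, lying flat. Origin: centre of its underside
- spacer_blue: blue spacer slab, 110 mm (x) by 45 mm (y), 30 mm thick (z), loose, lying flat. Origin: centre of its underside
- spacer_orange: orange spacer slab, 110 mm (x) by 45 mm (y), 42 mm thick (z), loose, lying flat. Origin: centre of its underside
- paint_bottle: green paint bottle with white cap, 130 mm tall, 54 mm across; bystander, leave alone. Origin: centre of its underside
- rinse_tub: white open plastic rinse tub, 85 mm tall, 120 mm across; bystander, leave alone. Origin: centre of its underside
- hen: yellow wooden hen on a pale foot plate 75 x 100 mm, 131 mm tall; bystander, leave alone. Origin: centre of its underside
Not all that is in view belongs to the job. Several things have the shape of the spacer_yellow; the one meant has the colours described above.

How it is judged:
At the end, for the whole second after the job is handed in: The board is at rest within 0.024 rad (1.4 degrees) of level, bearing with more than 0.5 N on a spacer; every spacer in the stack lies flat (within 0.08 rad) with its centre within 30 mm of the pad's axis; every other spacer is more than 90 mm from that axis; all at rest and released (value of joint board between -0.024 and 0.024 rad and velocity of joint board between -0.05 and 0.05 rad/s and ((contact force between stand and spacer_yellow above 0.5 N and horizontal distance between spacer_yellow and stand below 0.03 m) or (contact force between stand and spacer_green above 0.5 N and horizontal distance between spacer_green and stand below 0.03 m) or (contact force between stand and spacer_blue above 0.5 N and horizontal distance between spacer_blue and stand below 0.03 m) or (contact force between stand and spacer_orange above 0.5 N and horizontal distance between spacer_orange and stand below 0.03 m)) and (horizontal distance between spacer_yellow and stand above 0.09 m or (horizontal distance between spacer_yellow and stand below 0.03 m and (angle between spacer_yellow's own z axis and vertical below 0.08 rad or angle between spacer_yellow's own z axis and vertical above 3.06 rad))) and (horizontal distance between spacer_green and stand above 0.09 m or (horizontal distance between spacer_green and stand below 0.03 m and (angle between spacer_green's own z axis and vertical below 0.08 rad or angle between spacer_green's own z axis and vertical above 3.06 rad))) and (horizontal distance between spacer_blue and stand above 0.09 m or (horizontal distance between spacer_blue and stand below 0.03 m and (angle between spacer_blue's own z axis and vertical below 0.08 rad or angle between spacer_blue's own z axis and vertical above 3.06 rad))) and (horizontal distance between spacer_orange and stand above 0.09 m or (horizontal distance between spacer_orange and stand below 0.03 m and (angle between spacer_orange's own z axis and vertical below 0.08 rad or angle between spacer_orange's own z axis and vertical above 3.06 rad))) and linear speed of each of spacer_yellow, spacer_green, spacer_blue, spacer_orange below 0.02 m/s); the robot touches nothing.
It fails at once if the paint bottle is moved by more than 30 mm or tipped (distance of paint_bottle from where it was at the start of the episode above 0.03 m or angle between paint_bottle's own z axis and vertical above 0.3 rad).
It fails at once if the rinse tub is moved by more than 30 mm or tipped (distance of rinse_tub from where it was at the start of the episode above 0.03 m or angle between rinse_tub's own z axis and vertical above 0.3 rad).
It fails at once if the hen is moved by more than 30 mm or tipped (distance of hen from where it was at the start of the episode above 0.03 m or angle between hen's own z axis and vertical above 0.3 rad).
It also fails if it takes over 72 s, if anything falls off the work surface, if the arm or the gripper's body presses on something with over 40 N, if the wrist force passes 120 N, or if a joint passes its speed limit or range.

## Working session

There is one attempt and no reset: what is moved stays moved. The work goes in short steps, Python scripts to look and compute and a tool call to move; the robot and the scene stay as the last step left them, time stands still between calls to the robot, and variables do not carry over. Pictures are saved under pics/ and viewed, on a budget of 10 in all, crops included, one or two more only if the job needs it, and the job is handed in when it is done.

Besides the shell and the picture viewer there is one more tool, called in YAML: its name, and indented under it one key for each argument. move_arm: Moves the arm, as the interface text tells. Shifts and turns lie within -1 to 1; 1 stands for 1000 mm of shift or 30 degrees of turn. Its arguments: {"type":"object","properties":{"targets":{"type":"array"},"fingers":{"type":"number"},"grip_force":{"type":"number"}},"required":["targets"]}

```bash
ls; mkdir -p pics
python3 - <<'E'
from station import ctrl
import cv2,numpy as np
o=ctrl.get_obs();print(o)
a=ctrl.camera("scene");b=ctrl.camera("side")
cv2.imwrite("pics/scene0.png",a[:,:,::-1]);cv2.imwrite("pics/side0.png",b[:,:,::-1])
for n in("scene","side","wrist"):
  i=ctrl.camera_info(n);print(n,i)
  R=cv2.Rodrigues(np.array(i["rvec"],float))[0];print(-R.T@np.array(i["tvec"],float).ravel())
E
```

```text
pics
{'time_s': 0.0, 'qpos': array([-1.40355166e+00,  3.00456345e-01,  1.52159663e+00,  9.41598439e-06,
        1.32069490e+00, -6.65678888e-02]), 'joint_vel': array([-1.34217028e-03, -3.43423730e-04, -7.77054131e-05, -1.15329881e-03,
        6.34043939e-04, -7.86583318e-04]), 'tau': array([ 1.55539987e-03, -5.31806445e+01, -3.52734089e+01,  7.09376112e-02,
        2.44841102e-02, -9.99825852e-05]), 'ee_pos': array([ 0.12740044, -0.53476582,  0.20488785]), 'eef_rot': array([-3.14044061e+00, -8.59433989e-05,  2.33810166e-01]), 'force': array([-0.87206919,  0.51191472, -0.12194999]), 'moment': array([-0.04753328, -0.01809209, -0.01328417]), 'grip_width': 0.09412350313284192}
scene {'fx': 475.56269091453515, 'fy': 475.56269091453515, 'cx': 281.4388204532677, 'cy': 199.06864518698578, 'rvec': array([ 2.20874819,  1.01748292, -0.41567994]), 'tvec': array([-0.27899971, -0.28534689,  1.63922256])}
[ 1.20057395 -0.63720522  0.99945284]
side {'fx': 379.5456583649374, 'fy': 379.5456583649374, 'cx': 274.81427453302035, 'cy': 207.73288557999385, 'rvec': array([ 0.06934155, -2.87404172,  1.20737323]), 'tvec': array([0.5623469 , 0.14982537, 0.94218262])}
[0.52980938 0.59535414 0.76892472]
wrist {'fx': 308.49721149892076, 'fy': 308.49721149892076, 'cx': 279.21822190898274, 'cy': 211.91792119589974, 'rvec': array([-2.30218456,  1.81956006,  0.23193216]), 'tvec': array([-0.5496519 , -0.0248518 ,  0.39153747])}
[ 0.19893708 -0.51787621  0.38505153]
```

View pics/scene0.png

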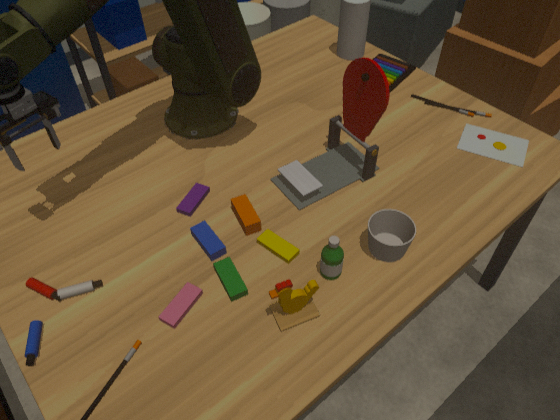

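View pics/side0.png

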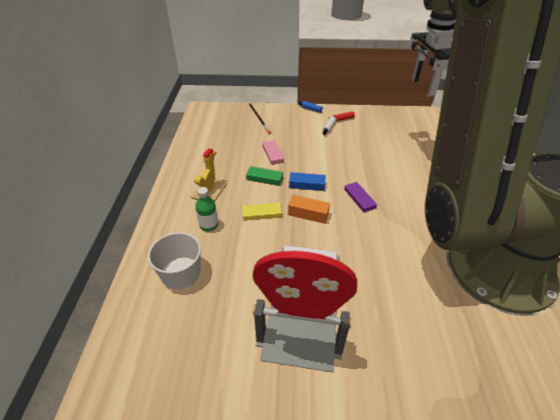

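The scene view shows the stand with its pad near (300,180). The spacers are orange (245,214), blue (208,240), yellow (278,245) and green (231,279), with pink and purple decoys. The bottle is at (332,258), the tub at (390,235) and the hen at (296,300).

```bash
cat > h.py <<'E'
import cv2,numpy as np
from station import ctrl
from scipy.spatial.transform import Rotation as Ro
def cam(i):
    R=cv2.Rodrigues(np.array(i["rvec"],float))[0];t=np.array(i["tvec"],float).ravel()
    return R,t,np.array([[i["fx"],0,i["cx"]],[0,i["fy"],i["cy"]],[0,0,1]])
def cast(i,uv,z):
    R,t,K=cam(i);uv=np.atleast_2d(np.array(uv,float))
    d=(R.T@np.linalg.inv(K)@np.c_[uv,np.ones(len(uv))].T).T;c=-R.T@t
    return c+d*((z-c[2])/d[:,2])[:,None]
def proj(i,P):
    R,t,K=cam(i);p=(K@(R@np.atleast_2d(P).T+t[:,None])).T
    return p[:,:2]/p[:,2:]
def tri(i1,a,i2,b):
    A=[];B=[]
    for i,uv in((i1,a),(i2,b)):
        R,t,K=cam(i);d=R.T@np.linalg.inv(K)@np.r_[uv,1];d/=np.linalg.norm(d);M=np.eye(3)-np.outer(d,d);A.append(M);B.append(M@(-R.T@t))
    return np.linalg.solve(sum(A),sum(B))
HUE=dict(yellow=(24,34,.018),green=(50,80,.024),blue=(105,122,.030),orange=(8,19,.042))
def spacer(img,i,n,minA=150):
    lo,hi,t=HUE[n];hsv=cv2.cvtColor(img,cv2.COLOR_RGB2HSV)
    m=cv2.inRange(hsv,(lo,150 if n!='orange' else 205,60),(hi,255,255));m=cv2.morphologyEx(m,cv2.MORPH_OPEN,np.ones((3,3)))
    out=[]
    for c in cv2.findContours(m,cv2.RETR_EXTERNAL,cv2.CHAIN_APPROX_NONE)[0]:
        if cv2.contourArea(c)<minA:continue
        M=cv2.moments(c);uv=(M['m10']/M['m00'],M['m01']/M['m00'])
        p=cast(i,uv,t/2)[0];q=cast(i,c[:,0],t/2)[:,:2]
        (cx,cy),(w,h),an=cv2.minAreaRect((q*1000).astype(np.float32))
        if w<h:an+=90
        out.append((np.round(uv),p[:2].round(4),np.round([max(w,h),min(w,h)]),round((an+90)%180-90,1)))
    return out
E
python3 - <<'E'
from h import *
for n in("scene","side"):
  img=cv2.imread(f"pics/{n}0.png")[:,:,::-1].copy();i=ctrl.camera_info(n)
  for s in HUE:
    for r in spacer(img,i,s):
      if r[1][1]>-0.6: print(n,s,*r)
a=cv2.imread("pics/scene0.png")[95:215,255:405];b=cv2.imread("pics/side0.png")[235:375,235:375]
a=cv2.resize(a,None,fx=4,fy=4,interpolation=2);b=cv2.resize(b,(int(480/140*140),480),interpolation=2)
a=a[:,:]; out=np.zeros((480,800,3),np.uint8)
a=cv2.resize(a,(400,320));b=cv2.resize(b,(400,400));out[:320,:400]=a;out[:400,400:]=b
# larger: stacked separately
cv2.imwrite("pics/crop1.png",cv2.resize(cv2.imread("pics/scene0.png")[95:215,255:405],(750,600),interpolation=2))
E
```

```text
scene yellow [278. 244.] [ 0.6051 -0.1589] [116.  49.] 10.1
scene green [234. 284.] [ 0.6299 -0.3185] [70. 40.] -18.0
scene orange [246. 211.] [ 0.4669 -0.1586] [140.  48.] -16.0
side yellow [262. 210.] [ 0.6089 -0.1695] [107.  44.] 10.2
side green [205. 206.] [ 0.7704 -0.1726] [67. 48.] -75.2
side blue [307. 181.] [ 0.4796 -0.293 ] [106.  69.] -4.7
```

View pics/crop1.png

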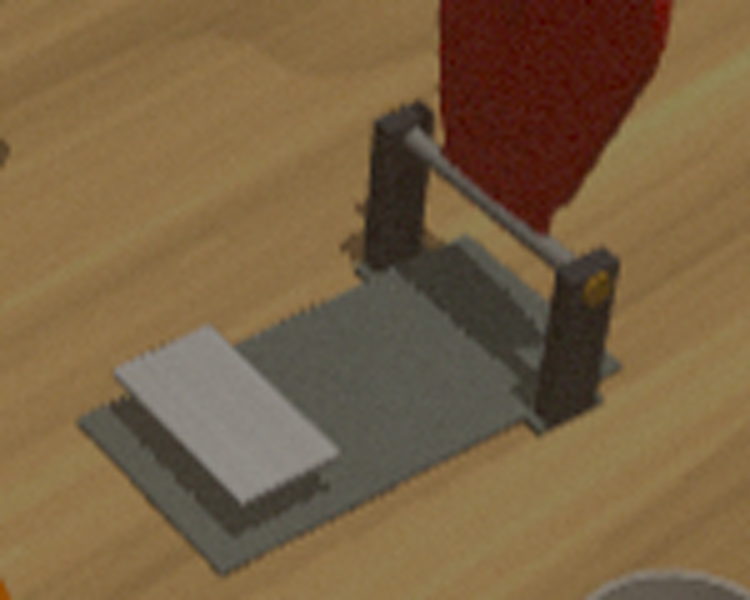

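The crop shows the pad corners at about (115,372), (208,325), (338,453) and (245,503) in crop pixels. The post tops are at (403,118) and (587,265), and the base corners at (80,425), (225,573) and (620,370).

Run:
```python
from h import *
i=ctrl.camera_info("scene")
f=lambda *p:np.array([255,95])+(np.array(p,float))/5-.4
P=cast(i,f((403,118),(587,265)),.118)[:,:2]
print("posts",P,np.linalg.norm(P[0]-P[1]))
B=cast(i,f((80,425),(225,573),(620,370)),.006)[:,:2];print("base",B,np.linalg.norm(B[1]-B[0]),np.linalg.norm(B[2]-B[1]))
ex=P[1]-P[0]; ex/=np.linalg.norm(ex)
mid=P.mean(0)
ey=B[2]-B[1];ey/=np.linalg.norm(ey);print("ex",ex,"ey",ey,"base ex",(B[1]-B[0])/np.linalg.norm(B[1]-B[0]))
eb=(B[1]-B[0]);eb/=np.linalg.norm(eb)
for h in np.arange(.016,.044,.003):
  C=cast(i,f((115,372),(208,325),(338,453),(245,503)),h)[:,:2];c=C.mean(0)
  d=mid-c; print(h.round(3),c.round(4),"along",(d@ey).round(4),"lat",(d@eb).round(4),"size",np.linalg.norm(C[1]-C[2]).round(4),np.linalg.norm(C[0]-C[1]).round(4), "lat to base mid",((B[0]+B[1])/2-c)@eb)
for n in("scene","side"):
  img=cv2.imread(f"pics/{n}0.png")[:,:,::-1].copy()
  hsv=cv2.cvtColor(img,cv2.COLOR_RGB2HSV)
  for nm,u in dict(y=((278,245),(262,210)),g=((231,279),(265,175)),b=((208,240),(307,181)),o=((245,214),(309,208)),oside=((250,225),(312,214))).items():
    p=u[0 if n=="scene" else 1];print(n,nm,hsv[p[1],p[0]])
```

```text
posts [[0.41727166 0.22601189]
 [0.58114271 0.20900236]] 0.1647514594084451
base [[ 0.40333538 -0.01826629]
 [ 0.5478768  -0.0317821 ]
 [ 0.58125506  0.25939446]] 0.14517196557640433 0.2930834326992111
ex [ 0.99465611 -0.10324355] ey [0.11388654 0.99349376] base ex [ 0.99565657 -0.09310209]
0.016 [0.4587 0.0478] along 0.1732 lat 0.0245 size 0.1332 0.0702 lat to base mid 0.023585462655619532
0.019 [0.461  0.0457] along 0.175 lat 0.0221 size 0.1328 0.07 lat to base mid 0.021137760724727044
0.022 [0.4633 0.0436] along 0.1769 lat 0.0196 size 0.1324 0.0698 lat to base mid 0.01869005879383462
0.025 [0.4655 0.0415] along 0.1787 lat 0.0172 size 0.132 0.0696 lat to base mid 0.016242356862942134
0.028 [0.4678 0.0394] along 0.1805 lat 0.0147 size 0.1316 0.0694 lat to base mid 0.013794654932049703
0.031 [0.47   0.0373] along 0.1823 lat 0.0123 size 0.1312 0.0692 lat to base mid 0.011346953001157107
0.034 [0.4723 0.0352] along 0.1841 lat 0.0098 size 0.1308 0.069 lat to base mid 0.008899251070264621
0.037 [0.4746 0.0332] along 0.186 lat 0.0074 size 0.1304 0.0687 lat to base mid 0.006451549139372193
0.04 [0.4768 0.0311] along 0.1878 lat 0.0049 size 0.13 0.0685 lat to base mid 0.004003847208479762
0.043 [0.4791 0.029 ] along 0.1896 lat 0.0025 size 0.1296 0.0683 lat to base mid 0.0015561452775871673
scene y [ 27 255 145]
scene g [ 57 154  98]
scene b [113 146 115]
scene o [ 16 255 147]
scene oside [ 11 196  91]
side y [ 27 160 215]
side g [ 66 151 152]
side b [108 184 177]
side o [ 14 185 216]
side oside [ 12 203 128]
```

```bash
sed -i "s/150 if n!='orange' else 205,60/dict(orange=175,yellow=150,green=105,blue=110)[n],45/" h.py
python3 - <<'E'
from h import *
for n in("scene","side"):
  img=cv2.imread(f"pics/{n}0.png")[:,:,::-1].copy();i=ctrl.camera_info(n)
  for s in HUE:
    for r in spacer(img,i,s):
      if r[1][1]>-0.6 and .2<r[1][0]<.8: print(n,s,*r)
i=ctrl.camera_info("scene");j=ctrl.camera_info("side")
for nm,a,b,z in(("bottle cap",(335,240),(203,191),.13),("tub",(390,228),(176,250),.085),("hen",(296,300),(208,180),.06)): print(nm,cast(i,a,z)[0][:2],cast(j,b,z)[0][:2])
E
```

```text
scene yellow [278. 244.] [ 0.6051 -0.1589] [116.  49.] 10.1
scene green [230. 277.] [ 0.6061 -0.3149] [110.  44.] -12.3
scene blue [207. 238.] [ 0.47   -0.2886] [110.  44.] -4.4
scene orange [246. 214.] [ 0.476  -0.1644] [142.  55.] -15.6
side yellow [262. 210.] [ 0.6089 -0.1695] [107.  44.] 10.2
side green [205. 206.] [ 0.7714 -0.1724] [71. 51.] -78.7
side green [264. 175.] [ 0.612  -0.3184] [113.  63.] -12.5
side blue [307. 181.] [ 0.4796 -0.2938] [106.  71.] -3.6
side orange [308. 209.] [ 0.4768 -0.1669] [113.  78.] -15.5
bottle cap [ 0.75418115 -0.10914847] [ 0.74920173 -0.10765322]
tub [0.79323063 0.04801812] [0.78932272 0.04852022]
hen [ 0.7830787  -0.25399097] [ 0.76760064 -0.23249067]
```

move_arm:
  targets:
    - [0.026, -0.0105, 0.003, 0, 0, 0]
    - [0.053, -0.021, 0.006, 0, 0, 0]
    - [0.079, -0.0315, 0.009, 0, 0, 0]
    - [0.105, -0.042, 0.012, 0, 0, 0]
    - [0.132, -0.052, 0.015, 0, 0, 0]
  fingers: 0.7
  grip_force: 25

```text
time_s: 0.52
ee_pos: [0.2446, -0.4528, 0.1901]
eef_rot: [-3.141, 0.0, 0.233]
force: [-1.1, -0.1, -0.5]
grip_width: 0.0802
```

move_arm:
  targets:
    - [0.026, -0.0105, 0.003, 0, 0, 0]
    - [0.053, -0.021, 0.006, 0, 0, 0]
    - [0.079, -0.0315, 0.009, 0, 0, 0]
    - [0.105, -0.042, 0.012, 0, 0, 0]
    - [0.132, -0.052, 0.015, 0, 0, 0]

```text
time_s: 0.93
ee_pos: [0.361, -0.3716, 0.1751]
eef_rot: [-3.141, 0.0, 0.234]
force: [-0.1, -0.8, 0.1]
grip_width: 0.08
```

move_arm:
  targets:
    - [0.026, -0.0105, 0.003, 0, 0, 0.15]
    - [0.053, -0.021, 0.006, 0, 0, 0.3]
    - [0.079, -0.0315, 0.009, 0, 0, 0.45]
    - [0.105, -0.042, 0.012, 0, 0, 0.593]
    - [0.132, -0.052, 0.015, 0, 0, 0.593]

```text
time_s: 1.35
ee_pos: [0.4773, -0.2904, 0.16]
eef_rot: [-3.141, 0.001, -0.082]
force: [0.4, 0.1, -0.1]
grip_width: 0.0802
```

```bash
cat >> h.py <<'E'
def delta(x,y,z,yawdeg):
    o=ctrl.get_obs();R=Ro.from_euler('xyz',o['eef_rot']).as_matrix()
    T=Ro.from_euler('xyz',[np.pi,0,np.radians(yawdeg)]).as_matrix()
    d=R.T@(np.array([x,y,z])-o['ee_pos']);r=Ro.from_matrix(R.T@T).as_rotvec()/np.radians(30)
    print("t",round(o['time_s'],2),"pos",o['ee_pos'].round(4),"rpy",np.degrees(o['eef_rot']).round(1),"F",o['force'].round(1),"w",round(o['grip_width'],4))
    print("shift",d.round(4),"turn",r.round(3))
E
python3 - <<'E'
from h import *
i=ctrl.camera_info("wrist");im=ctrl.camera("wrist");cv2.imwrite("pics/w1.png",im[:,:,::-1])
for s in HUE:
  for r in spacer(im,i,s): print(s,*r)
delta(.475,-.291,.004,-4.4)
E
```

```text
yellow [140.  77.] [ 0.6148 -0.1622] [113.  46.] 9.6
green [300.  60.] [ 0.6166 -0.3218] [114.  45.] -12.6
blue [284. 199.] [ 0.4809 -0.296 ] [114.  46.] -4.7
orange [164. 212.] [ 0.4789 -0.1663] [122.  57.] -15.3
t 1.4 pos [ 0.4803 -0.2879  0.1594] rpy [-179.9    0.    -4.3] F [ 2.3  3.3 -1.1] w 0.0797
shift [-0.005   0.0037  0.1554] turn [-0.002  0.     0.002]
```

View pics/w1.png

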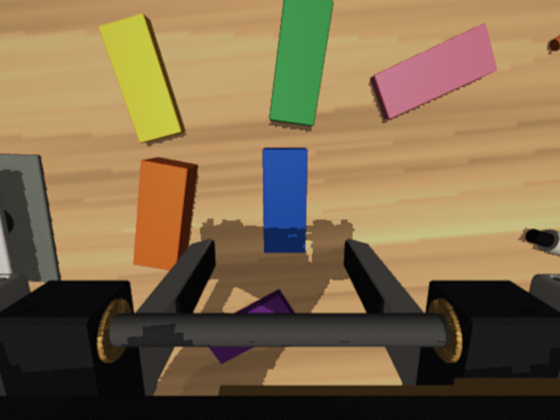

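The wrist view shows blue at (284,199), centred between the open fingers and clear of its neighbours.

move_arm:
  targets:
    - [0, 0.002, 0.038, 0, 0, 0]
    - [0, 0.004, 0.076, 0, 0, 0]
    - [0, 0.006, 0.112, 0, 0, 0]
    - [0, 0.006, 0.14, 0, 0, 0]
    - [0, 0.006, 0.155, 0, 0, 0]

```text
time_s: 1.82
ee_pos: [0.4744, -0.2965, 0.0015]
eef_rot: [-3.139, 0.004, -0.077]
force: [0.8, -0.0, -0.1]
grip_width: 0.0801
```

move_arm:
  targets:
    - [0, 0, 0, 0, 0, 0]
    - [0, 0, 0, 0, 0, 0]
    - [0, 0, 0, 0, 0, 0]
    - [0, 0, 0, 0, 0, 0]
    - [0, 0, 0, 0, 0, 0]
  fingers: -1
  grip_force: 25

```text
time_s: 2.23
ee_pos: [0.4764, -0.2977, 0.0063]
eef_rot: [3.141, -0.001, -0.077]
force: [0.2, -0.4, 0.2]
grip_width: 0.0498
```

Run:
```python
from h import *
delta(.4785,.029,.12,-5.7)
```

```text
t 2.23 pos [ 0.4764 -0.2977  0.0063] rpy [ 1.8e+02 -1.0e-01 -4.4e+00] F [ 0.2 -0.4  0.2] w 0.0498
shift [-0.0227 -0.3258 -0.1139] turn [ 0.001 -0.002  0.044]
```

move_arm:
  targets:
    - [0, 0, 0, 0, 0, 0]
    - [0, 0, 0, 0, 0, 0]
    - [0, 0, 0, 0, 0, 0]
    - [0, 0, 0, 0, 0, 0]
    - [0, 0, 0, 0, 0, 0]

```text
time_s: 2.65
ee_pos: [0.4763, -0.2976, 0.0062]
eef_rot: [3.141, -0.001, -0.077]
force: [-1.7, 2.2, 5.9]
grip_width: 0.0448
```

move_arm:
  targets:
    - [0, 0, -0.03, 0, 0, 0]
    - [0, 0, -0.06, 0, 0, 0]
    - [0, 0, -0.09, 0, 0, 0]
    - [0, 0, -0.11, 0, 0, 0]
    - [0, 0, -0.12, 0, 0, 0]

```text
time_s: 3.07
ee_pos: [0.4767, -0.298, 0.1284]
eef_rot: [3.14, -0.003, -0.077]
force: [0.5, 1.3, -0.6]
grip_width: 0.0448
```

move_arm:
  targets:
    - [-0.002, -0.032, 0, 0, 0, 0]
    - [-0.004, -0.065, 0, 0, 0, 0]
    - [-0.007, -0.098, 0, 0, 0, 0]
    - [-0.009, -0.13, 0, 0, 0, 0]
    - [-0.0115, -0.163, 0, 0, 0, 0]

```text
time_s: 3.48
ee_pos: [0.4764, -0.1327, 0.1247]
eef_rot: [-3.141, 0.001, -0.077]
force: [0.7, 0.6, 0.3]
grip_width: 0.0447
```

move_arm:
  targets:
    - [-0.002, -0.032, 0, 0, 0, 0.02]
    - [-0.004, -0.065, 0, 0, 0, 0.04]
    - [-0.007, -0.098, 0, 0, 0, 0.044]
    - [-0.009, -0.13, 0, 0, 0, 0.044]
    - [-0.0115, -0.163, 0, 0, 0, 0.044]

```text
time_s: 3.9
ee_pos: [0.4775, 0.0308, 0.1248]
eef_rot: [3.141, 0.001, -0.1]
force: [1.0, 0.1, -1.3]
grip_width: 0.0448
```

Run:
```python
from h import *
for n in("wrist","scene","side"):
  i=ctrl.camera_info(n);im=ctrl.camera(n);cv2.imwrite(f"pics/{n}2.png",im[:,:,::-1])
w=cv2.imread("pics/wrist2.png");s=cv2.imread("pics/scene2.png")[80:230,240:410]
cv2.imwrite("pics/t2.png",np.hstack([cv2.resize(w,(400,300)),cv2.resize(s,(340,300),interpolation=2)]))
print(ctrl.camera_info("wrist"))
delta(.4785,.029,.06,-5.7)
```

```text
{'fx': 308.49721149892076, 'fy': 308.49721149892076, 'cx': 279.21822190898274, 'cy': 211.91792119589974, 'rvec': array([-1.98703967,  2.19049755,  0.27878156]), 'tvec': array([0.07738421, 0.45192743, 0.43224114])}
t 4.05 pos [0.4776 0.0309 0.1248] rpy [ 1.8e+02  1.0e-01 -5.5e+00] F [ 0.2 -0.7 -1.4] w 0.0452
shift [0.0011 0.0018 0.0648] turn [0.    0.002 0.006]
```

View pics/t2.png

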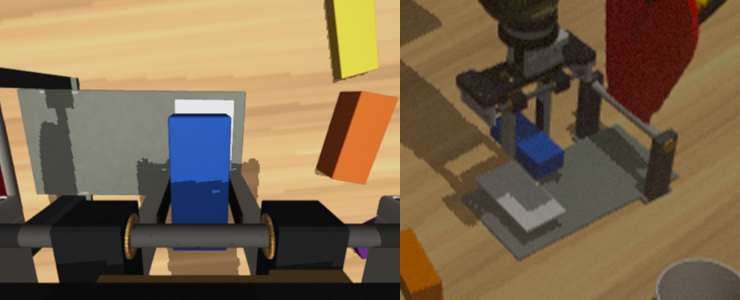

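The left half shows blue in the grip above the white pad. The pad's far edge runs from (246,139) to (329,139) in full wrist pixels. The board is still open.

Run:
```python
from h import *
i=ctrl.camera_info("wrist")
s=1.4
for h in(.036,.042):
  c=cast(i,np.array([(176,99.5),(235,99.5)])*s,h)[:,:2];m=c.mean(0)
  ex=np.array([.9950,-.0998]);print(h,c,np.linalg.norm(c[0]-c[1]),"origin",m-.065*ex)
b=cast(i,np.array([(19,92),(245,92)])*s,.006)[:,:2];e=b[0]-b[1];print(b,np.linalg.norm(e),np.degrees(np.arctan2(e[1],e[0]))-90)
# held blue top far corners
t=.1248+.0235
g=cast(i,np.array([(170,115),(229,115)])*s,t)[:,:2];print("blue far",g,g.mean(0)-.055*ex)
```

```text
0.036 [[ 0.54757229  0.05234788]
 [ 0.54076946 -0.01739152]] 0.07007041268785247 origin [0.47949587 0.02396518]
0.042 [[ 0.54764846  0.05172127]
 [ 0.5409975  -0.01646129]] 0.06850617619351794 origin [0.47964798 0.02411699]
[[ 0.57661618  0.25872155]
 [ 0.54791244 -0.03561946]] 0.2957372744734404 -5.569795936771072
blue far [[0.53886996 0.04613259]
 [0.53483797 0.00482347]] [0.48212896 0.03096703]
```

move_arm:
  targets:
    - [-0.001, 0.002, 0.02, 0, 0, 0]
    - [-0.0015, 0.004, 0.04, 0, 0, 0]
    - [-0.0015, 0.004, 0.058, 0, 0, 0]
    - [-0.0015, 0.004, 0.068, 0, 0, 0]
    - [-0.0015, 0.004, 0.068, 0, 0, 0]

```text
time_s: 4.47
ee_pos: [0.475, 0.0247, 0.0554]
eef_rot: [3.141, 0.004, -0.101]
force: [-0.0, -0.3, -1.5]
grip_width: 0.0452
```

move_arm:
  targets:
    - [0, 0, 0, 0, 0, 0]
    - [0, 0, 0.001, 0, 0, 0]
    - [0, 0, 0.002, 0, 0, 0]
    - [0, 0, 0.003, 0, 0, 0]
    - [0, 0, 0.004, 0, 0, 0]

```text
time_s: 4.88
ee_pos: [0.4765, 0.0255, 0.0539]
eef_rot: [-3.142, -0.001, -0.1]
force: [-0.2, -0.1, -1.0]
grip_width: 0.0451
```

move_arm:
  targets:
    - [0, 0, 0.001, 0, 0, 0]
    - [0, 0, 0.002, 0, 0, 0]
    - [0, 0, 0.003, 0, 0, 0]
    - [0, 0, 0.003, 0, 0, 0]
    - [0, 0, 0.003, 0, 0, 0]

```text
time_s: 5.3
ee_pos: [0.4762, 0.0255, 0.0504]
eef_rot: [-3.142, 0.0, -0.1]
force: [0.5, -0.2, -1.3]
grip_width: 0.0449
```

move_arm:
  targets:
    - [0, 0, 0.001, 0, 0, 0]
    - [0, 0, 0.002, 0, 0, 0]
    - [0, 0, 0.002, 0, 0, 0]
    - [0, 0, 0.002, 0, 0, 0]
    - [0, 0, 0.002, 0, 0, 0]

```text
time_s: 5.72
ee_pos: [0.4763, 0.0254, 0.0488]
eef_rot: [-3.142, -0.0, -0.1]
force: [-1.7, 0.4, 5.3]
grip_width: 0.0446
```

move_arm:
  targets:
    - [0, 0, 0.001, 0, 0, 0]
    - [0, 0, 0.002, 0, 0, 0]
    - [0, 0, 0.002, 0, 0, 0]
    - [0, 0, 0.002, 0, 0, 0]
    - [0, 0, 0.002, 0, 0, 0]

```text
time_s: 6.13
ee_pos: [0.4767, 0.0254, 0.0484]
eef_rot: [3.142, -0.002, -0.1]
force: [-11.2, 0.1, 28.3]
grip_width: 0.0449
```

move_arm:
  targets:
    - [0, 0, -0.001, 0, 0, 0]
    - [0, 0, -0.002, 0, 0, 0]
    - [0, 0, -0.002, 0, 0, 0]
    - [0, 0, -0.002, 0, 0, 0]
    - [0, 0, -0.002, 0, 0, 0]

```text
time_s: 6.55
ee_pos: [0.4762, 0.0255, 0.0484]
eef_rot: [-3.142, 0.0, -0.1]
force: [-1.1, 0.2, 3.6]
grip_width: 0.0452
```

move_arm:
  targets:
    - [0, 0, 0, 0, 0, 0]
    - [0, 0, 0, 0, 0, 0]
    - [0, 0, 0, 0, 0, 0]
    - [0, 0, 0, 0, 0, 0]
    - [0, 0, 0, 0, 0, 0]
  fingers: 0.7

```text
time_s: 6.97
ee_pos: [0.4762, 0.0255, 0.0484]
eef_rot: [3.142, 0.0, -0.1]
force: [-0.7, 0.1, 0.4]
grip_width: 0.0744
```

move_arm:
  targets:
    - [0, 0, -0.02, 0, 0, 0]
    - [0, 0, -0.055, 0, 0, 0]
    - [0, 0, -0.09, 0, 0, 0]
    - [0, 0, -0.11, 0, 0, 0]
    - [0, 0, -0.12, 0, 0, 0]

```text
time_s: 7.38
ee_pos: [0.4771, 0.0254, 0.1713]
eef_rot: [-3.141, -0.004, -0.1]
force: [0.3, 0.8, 0.5]
grip_width: 0.0799
```

Run:
```python
from h import *
import h
i=ctrl.camera_info("wrist");im=ctrl.camera("wrist");cv2.imwrite("pics/w3.png",im[:,:,::-1])
for s in HUE:
  for r in spacer(im,i,s): print(s,*r)
delta(.610,-.1635,.16,9.8)
```

```text
yellow [459.  53.] [ 0.61   -0.1712] [110.  45.] 9.6
blue [279. 207.] [0.4699 0.0264] [132.  53.] -5.7
orange [462. 183.] [ 0.4784 -0.1728] [116.  68.] -15.6
t 7.43 pos [0.4772 0.0255 0.1715] rpy [-180.    -0.3   -5.7] F [0.4 0.3 1.6] w 0.0796
shift [0.1508 0.1748 0.0121] turn [ 0.    -0.008 -0.517]
```

View pics/w3.png

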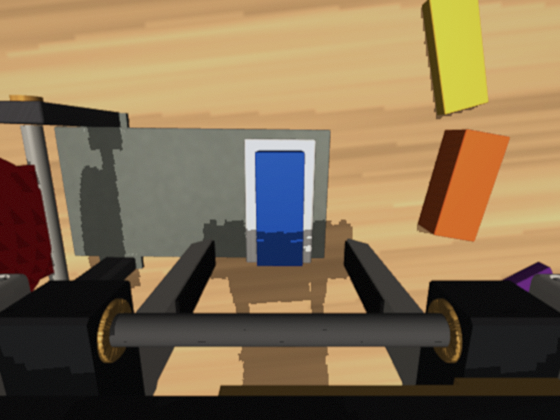

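Blue lies squarely on the white pad, with pad margins visible on both sides (columns 245–315). The board stays open at the left.

move_arm:
  targets:
    - [0.016, 0.018, 0, 0, 0, 0]
    - [0.032, 0.037, 0, 0, 0, 0]
    - [0.048, 0.055, 0, 0, 0, 0]
    - [0.064, 0.074, 0, 0, 0, 0]
    - [0.08, 0.093, 0, 0, 0, 0]

```text
time_s: 7.85
ee_pos: [0.5466, -0.076, 0.1665]
eef_rot: [-3.141, 0.002, -0.1]
force: [0.5, 0.1, 0.5]
grip_width: 0.08
```

move_arm:
  targets:
    - [0.016, 0.018, 0, 0, 0, -0.15]
    - [0.032, 0.037, 0, 0, 0, -0.3]
    - [0.048, 0.055, 0, 0, 0, -0.45]
    - [0.06, 0.07, 0, 0, 0, -0.517]
    - [0.07, 0.083, 0, 0, 0, -0.517]

```text
time_s: 8.27
ee_pos: [0.608, -0.1657, 0.166]
eef_rot: [-3.14, 0.002, 0.173]
force: [-0.4, 0.4, 0.6]
grip_width: 0.0797
```

Run:
```python
from h import *
i=ctrl.camera_info("wrist");im=ctrl.camera("wrist");cv2.imwrite("pics/w4.png",im[:,:,::-1])
for s in HUE:
  for r in spacer(im,i,s): print(s,*r)
delta(.610,-.165,.004,9.8)
```

```text
yellow [280. 186.] [ 0.6235 -0.1638] [84. 46.] 9.8
yellow [426.  28.] [ 0.8019 -0.2775] [23. 19.] -14.2
green [420. 220.] [ 0.6127 -0.3261] [112.  47.] -12.6
green [251.  34.] [ 0.766  -0.1105] [64. 51.] -68.7
blue [ 75. 263.] [0.4953 0.0555] [76. 47.] -80.1
orange [249. 352.] [ 0.4145 -0.1618] [50. 23.] -86.8
orange [273. 289.] [ 0.5047 -0.1758] [77. 53.] -15.6
orange [507.  55.] [ 0.7887 -0.3564] [37. 24.] -85.2
orange [456.  35.] [ 0.7961 -0.3031] [47. 24.] -47.0
orange [402.  22.] [ 0.7983 -0.249 ] [29. 11.] -5.2
t 8.32 pos [ 0.6086 -0.1677  0.1658] rpy [-1.8e+02  1.0e-01  9.7e+00] F [ 1.3 -2.   0.3] w 0.0799
shift [ 0.0022 -0.0023  0.1618] turn [-0.001  0.004 -0.002]
```

move_arm:
  targets:
    - [0.002, -0.001, 0.038, 0, 0, 0]
    - [0.002, -0.002, 0.076, 0, 0, 0]
    - [0.002, -0.002, 0.114, 0, 0, 0]
    - [0.002, -0.002, 0.145, 0, 0, 0]
    - [0.002, -0.002, 0.161, 0, 0, 0]

```text
time_s: 8.73
ee_pos: [0.6066, -0.1612, 0.0013]
eef_rot: [-3.138, 0.007, 0.171]
force: [-0.1, -0.1, 0.1]
grip_width: 0.0801
```

move_arm:
  targets:
    - [0, 0, 0, 0, 0, 0]
    - [0, 0, 0, 0, 0, 0]
    - [0, 0, 0, 0, 0, 0]
    - [0, 0, 0, 0, 0, 0]
    - [0, 0, 0, 0, 0, 0]
  fingers: -1

```text
time_s: 9.15
ee_pos: [0.6097, -0.1623, 0.0079]
eef_rot: [3.141, -0.001, 0.171]
force: [-0.2, -0.1, -0.2]
grip_width: 0.05
```

move_arm:
  targets:
    - [0, 0, 0, 0, 0, 0]
    - [0, 0, 0, 0, 0, 0]
    - [0, 0, 0, 0, 0, 0]
    - [0, 0, 0, 0, 0, 0]
    - [0, 0, 0, 0, 0, 0]

```text
time_s: 9.57
ee_pos: [0.6097, -0.1623, 0.0079]
eef_rot: [3.141, -0.0, 0.171]
force: [-1.8, 1.6, 5.1]
grip_width: 0.0446
```

move_arm:
  targets:
    - [0, 0, -0.03, 0, 0, 0]
    - [0, 0, -0.065, 0, 0, 0]
    - [0, 0, -0.1, 0, 0, 0]
    - [0, 0, -0.13, 0, 0, 0]
    - [0, 0, -0.14, 0, 0, 0]

```text
time_s: 9.98
ee_pos: [0.6109, -0.1627, 0.1523]
eef_rot: [3.139, -0.005, 0.171]
force: [1.5, -0.2, -0.3]
grip_width: 0.0448
```

Run:
```python
from h import *
delta(.477,.0255,.145,-5.7)
```

```text
t 9.98 pos [ 0.6109 -0.1627  0.1523] rpy [179.8  -0.3   9.8] F [ 1.5 -0.2 -0.3] w 0.0448
shift [-0.1    -0.2082  0.0062] turn [ 0.004 -0.011  0.516]
```

move_arm:
  targets:
    - [-0.01, -0.021, 0, 0, 0, 0]
    - [-0.02, -0.042, 0, 0, 0, 0]
    - [-0.03, -0.063, 0, 0, 0, 0]
    - [-0.04, -0.084, 0, 0, 0, 0]
    - [-0.05, -0.105, 0, 0, 0, 0]

```text
time_s: 10.4
ee_pos: [0.5413, -0.0665, 0.1463]
eef_rot: [-3.141, 0.001, 0.171]
force: [0.2, 1.0, -0.4]
grip_width: 0.0447
```

move_arm:
  targets:
    - [-0.01, -0.021, 0, 0, 0, 0.15]
    - [-0.02, -0.042, 0, 0, 0, 0.3]
    - [-0.03, -0.063, 0, 0, 0, 0.45]
    - [-0.04, -0.084, 0, 0, 0, 0.516]
    - [-0.05, -0.103, 0, 0, 0, 0.516]

```text
time_s: 10.82
ee_pos: [0.4744, 0.0267, 0.1465]
eef_rot: [3.142, 0.001, -0.102]
force: [0.1, 0.4, -0.1]
grip_width: 0.0449
```

move_arm:
  targets:
    - [0, 0, 0, 0, 0, 0]
    - [0, 0, 0, 0, 0, 0]
    - [0, 0, 0, 0, 0, 0]
    - [0, 0, 0, 0, 0, 0]
    - [0, 0, 0, 0, 0, 0]

```text
time_s: 11.23
ee_pos: [0.4759, 0.0251, 0.1471]
eef_rot: [3.142, 0.0, -0.1]
force: [0.5, 1.0, 0.2]
grip_width: 0.0449
```

Run:
```python
from h import *
i=ctrl.camera_info("wrist");im=ctrl.camera("wrist");cv2.imwrite("pics/w5.png",im[:,:,::-1])
hsv=cv2.cvtColor(im,cv2.COLOR_RGB2HSV)
z0=ctrl.get_obs()['ee_pos'][2]
m=cv2.inRange(hsv,(24,150,45),(34,255,255));m=cv2.morphologyEx(m,cv2.MORPH_OPEN,np.ones((3,3)))
c=max(cv2.findContours(m,0,2)[0],key=cv2.contourArea)[:,0];v=c[:,1].min();row=c[c[:,1]<=v+3]
f=(row[:,0].min()+row[:,0].max())/2
p=cast(i,(f,v),z0+.010)[0];print("far edge px",f,v,row[:,0].min(),row[:,0].max(),"slab centre",p-.055*np.array([.995,-.0998,0]))
delta(.4775,.0255,.095,-5.7)
```

```text
far edge px 279.0 169 239 319 slab centre [0.47483615 0.02566338 0.15717962]
t 11.28 pos [0.4759 0.0251 0.1472] rpy [180.    0.   -5.7] F [-0.5  0.4 -0. ] w 0.0444
shift [ 0.0016 -0.0005  0.0522] turn [ 0.     0.001 -0.001]
```

move_arm:
  targets:
    - [0.002, 0, 0.02, 0, 0, 0]
    - [0.004, 0, 0.04, 0, 0, 0]
    - [0.004, 0, 0.055, 0, 0, 0]
    - [0.004, 0, 0.06, 0, 0, 0]
    - [0.004, 0, 0.062, 0, 0, 0]

```text
time_s: 11.7
ee_pos: [0.4793, 0.025, 0.0847]
eef_rot: [3.141, 0.002, -0.1]
force: [0.3, 0.4, -0.3]
grip_width: 0.0445
```

move_arm:
  targets:
    - [0, 0, 0, 0, 0, 0]
    - [0, 0, 0.001, 0, 0, 0]
    - [0, 0, 0.002, 0, 0, 0]
    - [0, 0, 0.003, 0, 0, 0]
    - [0, 0, 0.003, 0, 0, 0]

```text
time_s: 12.12
ee_pos: [0.4797, 0.0253, 0.0827]
eef_rot: [-3.142, -0.0, -0.099]
force: [-0.5, 0.2, -0.8]
grip_width: 0.0447
```

move_arm:
  targets:
    - [0, 0, 0.001, 0, 0, 0]
    - [0, 0, 0.002, 0, 0, 0]
    - [0, 0, 0.002, 0, 0, 0]
    - [0, 0, 0.002, 0, 0, 0]
    - [0, 0, 0.002, 0, 0, 0]

```text
time_s: 12.53
ee_pos: [0.4797, 0.0253, 0.0806]
eef_rot: [-3.142, -0.0, -0.099]
force: [-0.5, 0.4, 1.7]
grip_width: 0.0447
```

move_arm:
  targets:
    - [0, 0, 0, 0, 0, 0]
    - [0, 0, 0, 0, 0, 0]
    - [0, 0, 0, 0, 0, 0]
    - [0, 0, 0, 0, 0, 0]
    - [0, 0, 0, 0, 0, 0]
  fingers: 0.5

```text
time_s: 12.95
ee_pos: [0.4796, 0.0253, 0.0804]
eef_rot: [3.142, 0.0, -0.099]
force: [-0.9, -0.4, -0.1]
grip_width: 0.0702
```

move_arm:
  targets:
    - [0, 0, -0.02, 0, 0, 0]
    - [0, 0, -0.05, 0, 0, 0]
    - [0, 0, -0.085, 0, 0, 0]
    - [0, 0, -0.12, 0, 0, 0]
    - [0, 0, -0.155, 0, 0, 0]

```text
time_s: 13.37
ee_pos: [0.4792, 0.0253, 0.2372]
eef_rot: [3.142, 0.0, -0.099]
force: [0.4, 0.6, -0.4]
grip_width: 0.0705
```

move_arm:
  targets:
    - [0, 0, -0.035, 0, 0, 0]
    - [0, 0, -0.07, 0, 0, 0]
    - [0, 0, -0.105, 0, 0, 0]
    - [0, 0, -0.14, 0, 0, 0]
    - [0, 0, -0.16, 0, 0, 0]
  fingers: -1

```text
time_s: 13.78
ee_pos: [0.4796, 0.0253, 0.3994]
eef_rot: [-3.141, -0.004, -0.099]
force: [-0.9, 0.6, 0.2]
grip_width: 0.041
```

Run:
```python
from h import *
for n in("scene","side","wrist"): cv2.imwrite(f"pics/{n}6.png",ctrl.camera(n)[:,:,::-1])
s=cv2.imread("pics/scene6.png")[40:220,240:410]; d=cv2.imread("pics/side6.png")[200:380,200:370]
cv2.imwrite("pics/t6.png",np.hstack([cv2.resize(x,(390,413),interpolation=2) for x in(s,d)]))
delta(.505,.279,.39,-5.7)
```

```text
t 13.93 pos [0.4798 0.0253 0.3964] rpy [-1.8e+02 -1.0e-01 -5.7e+00] F [ 0.2 -0.8 -0.6] w 0.0289
shift [-1.00e-04 -2.55e-01  6.40e-03] turn [-0.    -0.004  0.001]
```

View pics/t6.png

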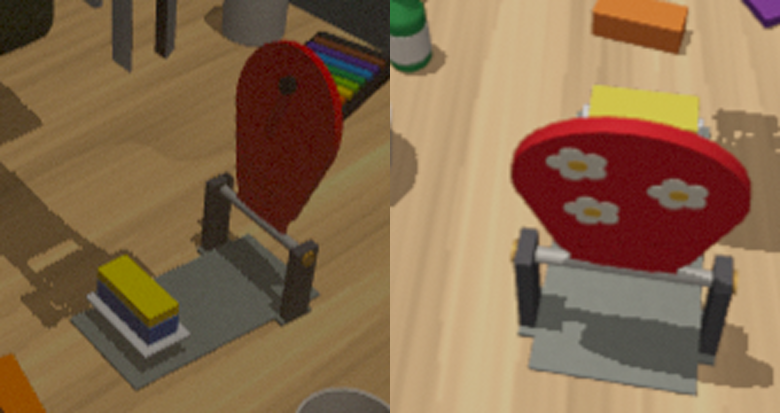

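The stack of yellow on blue sits square on the pad, and the board still stands open.

move_arm:
  targets:
    - [0, -0.025, 0, 0, 0, 0]
    - [0, -0.05, 0, 0, 0, 0]
    - [0, -0.075, 0, 0, 0, 0]
    - [0, -0.1, 0, 0, 0, 0]
    - [0, -0.13, 0, 0, 0, 0]

```text
time_s: 14.35
ee_pos: [0.4923, 0.1554, 0.3939]
eef_rot: [3.141, 0.002, -0.1]
force: [-0.7, -0.3, -0.3]
grip_width: 0.0004
```

move_arm:
  targets:
    - [0, -0.03, 0, 0, 0, 0]
    - [0, -0.06, 0, 0, 0, 0]
    - [0, -0.09, 0, 0, 0, 0]
    - [0, -0.115, 0, 0, 0, 0]
    - [0, -0.13, 0, 0, 0, 0]

```text
time_s: 14.77
ee_pos: [0.505, 0.2863, 0.3932]
eef_rot: [3.14, 0.003, -0.098]
force: [0.2, -0.4, 0.6]
grip_width: 0.0003
```

move_arm:
  targets:
    - [0, 0, 0, 0, 0, 0]
    - [0, 0, 0.02, 0, 0, 0]
    - [0, 0, 0.045, 0, 0, 0]
    - [0, 0, 0.07, 0, 0, 0]
    - [0, 0, 0.09, 0, 0, 0]

```text
time_s: 15.18
ee_pos: [0.5048, 0.2829, 0.3025]
eef_rot: [3.14, 0.002, -0.1]
force: [1.3, 0.5, 0.1]
grip_width: 0.0006
```

Run:
```python
from h import *
for n in("scene","side"): cv2.imwrite(f"pics/{n}7.png",ctrl.camera(n)[:,:,::-1])
s=cv2.imread("pics/scene7.png")[10:220,240:450]; d=cv2.imread("pics/side7.png")[170:380,180:390]
cv2.imwrite("pics/t7.png",np.hstack([cv2.resize(x,(390,390),interpolation=2) for x in(s,d)]))
delta(.505,.279,.30,-5.7)
```

```text
t 15.28 pos [0.5043 0.2827 0.3014] rpy [179.8   0.3  -5.7] F [ 0.9 -0.6  0.3] w 0.0007
shift [0.001  0.0036 0.0014] turn [ 0.007  0.011 -0.001]
```

View pics/t7.png

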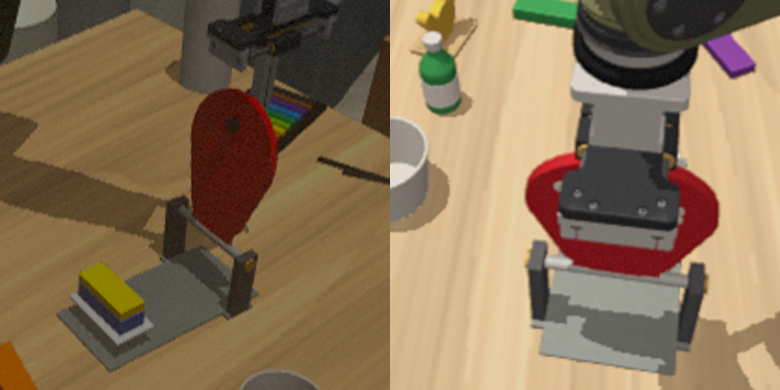

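The closed fingers are behind the board's flowered face, near its free edge. Next I push it slowly towards stand −y.

move_arm:
  targets:
    - [0, 0.006, 0, 0, 0, 0]
    - [0, 0.012, 0, 0, 0, 0]
    - [0, 0.018, 0, 0, 0, 0]
    - [0, 0.024, 0, 0, 0, 0]
    - [0, 0.03, 0, 0, 0, 0]

```text
time_s: 15.7
ee_pos: [0.5025, 0.2535, 0.3064]
eef_rot: [-3.141, -0.001, -0.099]
force: [0.6, 1.1, 1.5]
grip_width: 0.0005
```

move_arm:
  targets:
    - [0, 0.006, 0, 0, 0, 0]
    - [0, 0.012, 0, 0, 0, 0]
    - [0, 0.018, 0, 0, 0, 0]
    - [0, 0.024, 0, 0, 0, 0]
    - [0, 0.03, 0, 0, 0, 0]

```text
time_s: 16.12
ee_pos: [0.4993, 0.2237, 0.3054]
eef_rot: [-3.142, 0.0, -0.099]
force: [0.0, 0.8, 0.1]
grip_width: 0.0001
```

move_arm:
  targets:
    - [0, 0.006, 0, 0, 0, 0]
    - [0, 0.012, 0, 0, 0, 0]
    - [0, 0.018, 0, 0, 0, 0]
    - [0, 0.024, 0, 0, 0, 0]
    - [0, 0.03, 0, 0, 0, 0]

```text
time_s: 16.53
ee_pos: [0.4964, 0.1938, 0.3054]
eef_rot: [3.142, 0.0, -0.099]
force: [0.1, 0.5, -0.4]
grip_width: 0.0005
```

move_arm:
  targets:
    - [0, 0.006, 0, 0, 0, 0]
    - [0, 0.012, 0, 0, 0, 0]
    - [0, 0.018, 0, 0, 0, 0]
    - [0, 0.022, 0, 0, 0, 0]
    - [0, 0.022, 0, 0, 0, 0]

```text
time_s: 16.95
ee_pos: [0.4943, 0.1718, 0.3056]
eef_rot: [3.142, -0.0, -0.1]
force: [-0.2, -0.2, 1.2]
grip_width: 0.0004
```

Run:
```python
from h import *
for n in("scene","side"): cv2.imwrite(f"pics/{n}8.png",ctrl.camera(n)[:,:,::-1])
s=cv2.imread("pics/scene8.png")[10:220,240:450]; d=cv2.imread("pics/side8.png")[170:380,180:390]
cv2.imwrite("pics/t8.png",np.hstack([cv2.resize(x,(390,390),interpolation=2) for x in(s,d)]))
delta(.505,.279,.30,-5.7)
```

```text
t 17.05 pos [0.4943 0.1724 0.3055] rpy [-180.    -0.    -5.7] F [-0.2 -0.8 -0.4] w 0.0004
shift [ 1.000e-04 -1.071e-01  5.500e-03] turn [-0. -0. -0.]
```

View pics/t8.png

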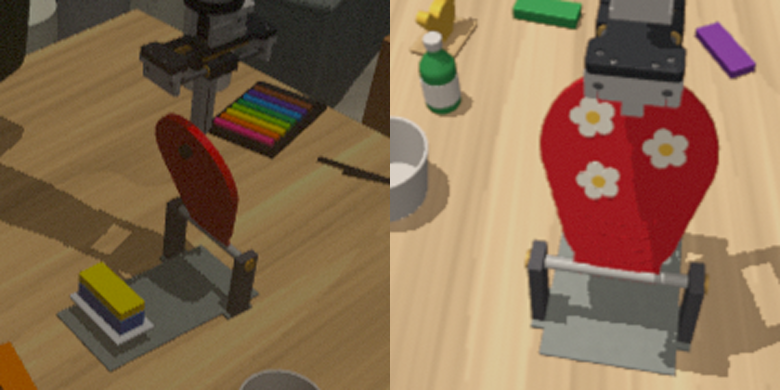

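The board is past vertical and sinking. I'll raise the arm clear and wait.

move_arm:
  targets:
    - [0, -0.01, -0.02, 0, 0, 0]
    - [0, -0.02, -0.05, 0, 0, 0]
    - [0, -0.03, -0.08, 0, 0, 0]
    - [0, -0.04, -0.1, 0, 0, 0]
    - [0, -0.05, -0.1, 0, 0, 0]

```text
time_s: 17.47
ee_pos: [0.4996, 0.2232, 0.4098]
eef_rot: [-3.139, -0.006, -0.099]
force: [-0.3, -0.6, -0.0]
grip_width: 0.0005
```

move_arm:
  targets:
    - [0, 0, 0, 0, 0, 0]
    - [0, 0, 0, 0, 0, 0]
    - [0, 0, 0, 0, 0, 0]
    - [0, 0, 0, 0, 0, 0]
    - [0, 0, 0, 0, 0, 0]

```text
time_s: 17.88
ee_pos: [0.4992, 0.2219, 0.4049]
eef_rot: [3.141, 0.001, -0.1]
force: [-0.0, 0.3, 0.1]
grip_width: 0.0004
```

move_arm:
  targets:
    - [0, 0, 0, 0, 0, 0]
    - [0, 0, 0, 0, 0, 0]
    - [0, 0, 0, 0, 0, 0]
    - [0, 0, 0, 0, 0, 0]
    - [0, 0, 0, 0, 0, 0]

```text
time_s: 18.3
ee_pos: [0.4992, 0.2222, 0.4055]
eef_rot: [-3.142, -0.0, -0.099]
force: [0.1, -1.2, -0.3]
grip_width: 0.0003
```

move_arm:
  targets:
    - [0, 0, 0, 0, 0, 0]
    - [0, 0, 0, 0, 0, 0]
    - [0, 0, 0, 0, 0, 0]
    - [0, 0, 0, 0, 0, 0]
    - [0, 0, 0, 0, 0, 0]

```text
time_s: 18.72
ee_pos: [0.4992, 0.2223, 0.4054]
eef_rot: [3.142, 0.0, -0.099]
force: [-0.2, -0.9, -0.8]
grip_width: 0.0002
```

move_arm:
  targets:
    - [0, 0, 0, 0, 0, 0]
    - [0, 0, 0, 0, 0, 0]
    - [0, 0, 0, 0, 0, 0]
    - [0, 0, 0, 0, 0, 0]
    - [0, 0, 0, 0, 0, 0]

```text
time_s: 19.13
ee_pos: [0.4992, 0.2223, 0.4054]
eef_rot: [3.142, 0.0, -0.099]
force: [0.4, 0.7, 0.7]
grip_width: 0.0007
```

move_arm:
  targets:
    - [0, 0, 0, 0, 0, 0]
    - [0, 0, 0, 0, 0, 0]
    - [0, 0, 0, 0, 0, 0]
    - [0, 0, 0, 0, 0, 0]
    - [0, 0, 0, 0, 0, 0]

```text
time_s: 19.55
ee_pos: [0.4992, 0.2223, 0.4055]
eef_rot: [-3.142, 0.0, -0.099]
force: [0.2, -0.4, 0.9]
grip_width: 0.0007
```

move_arm:
  targets:
    - [0, 0, 0, 0, 0, 0]
    - [0, 0, 0, 0, 0, 0]
    - [0, 0, 0, 0, 0, 0]
    - [0, 0, 0, 0, 0, 0]
    - [0, 0, 0, 0, 0, 0]

```text
time_s: 19.97
ee_pos: [0.4992, 0.2223, 0.4055]
eef_rot: [-3.142, -0.0, -0.099]
force: [1.0, -0.0, -0.2]
grip_width: 0.0004
```

move_arm:
  targets:
    - [0, 0, 0, 0, 0, 0]
    - [0, 0, 0, 0, 0, 0]
    - [0, 0, 0, 0, 0, 0]
    - [0, 0, 0, 0, 0, 0]
    - [0, 0, 0, 0, 0, 0]

```text
time_s: 20.38
ee_pos: [0.4992, 0.2223, 0.4055]
eef_rot: [-3.142, 0.0, -0.099]
force: [-0.5, -0.2, -0.4]
grip_width: 0.0009
```

move_arm:
  targets:
    - [0, 0, 0, 0, 0, 0]
    - [0, 0, 0, 0, 0, 0]
    - [0, 0, 0, 0, 0, 0]
    - [0, 0, 0, 0, 0, 0]
    - [0, 0, 0, 0, 0, 0]

```text
time_s: 20.8
ee_pos: [0.4992, 0.2223, 0.4054]
eef_rot: [-3.142, 0.0, -0.099]
force: [0.5, 0.3, -0.4]
grip_width: 0.0008
```

move_arm:
  targets:
    - [0, 0, 0, 0, 0, 0]
    - [0, 0, 0, 0, 0, 0]
    - [0, 0, 0, 0, 0, 0]
    - [0, 0, 0, 0, 0, 0]
    - [0, 0, 0, 0, 0, 0]

```text
time_s: 21.22
ee_pos: [0.4992, 0.2223, 0.4054]
eef_rot: [3.142, 0.0, -0.099]
force: [-0.3, -1.0, 0.3]
grip_width: 0.0004
```

move_arm:
  targets:
    - [0, 0, 0, 0, 0, 0]
    - [0, 0, 0, 0, 0, 0]
    - [0, 0, 0, 0, 0, 0]
    - [0, 0, 0, 0, 0, 0]
    - [0, 0, 0, 0, 0, 0]

```text
time_s: 21.63
ee_pos: [0.4992, 0.2223, 0.4055]
eef_rot: [-3.142, -0.0, -0.099]
force: [-0.9, -0.3, -0.2]
grip_width: 0.0001
```

move_arm:
  targets:
    - [0, 0, 0, 0, 0, 0]
    - [0, 0, 0, 0, 0, 0]
    - [0, 0, 0, 0, 0, 0]
    - [0, 0, 0, 0, 0, 0]
    - [0, 0, 0, 0, 0, 0]

```text
time_s: 22.05
ee_pos: [0.4992, 0.2223, 0.4055]
eef_rot: [3.142, -0.0, -0.099]
force: [-0.9, 0.2, 0.0]
grip_width: -0.0001
```

Run:
```python
from h import *
a=ctrl.camera("scene");b=ctrl.camera("side")
cv2.imwrite("pics/scene9.png",a[:,:,::-1]);cv2.imwrite("pics/side9.png",b[:,:,::-1])
s=a[60:240,230:410,::-1]; d=b[170:350,210:390,::-1]
cv2.imwrite("pics/t9.png",np.hstack([cv2.resize(x,(400,400),interpolation=2) for x in(s,d)]))
delta(.505,.279,.30,-5.7)
for n,im in(("scene",a),("side",b)):
  for q in("orange","green"):
    for r in spacer(im,ctrl.camera_info(n),q):
      if r[1][1]>-.6 and .3<r[1][0]<.7: print(n,q,*r)
# red board free edge: tip in direction stand -y, cast at z=.106
ey=np.array([.0998,.995]);O=np.array([.4795,.0255])
for n,im in(("scene",a),("side",b)):
  hs=cv2.cvtColor(im,cv2.COLOR_RGB2HSV);m=cv2.inRange(hs,(0,150,30),(7,255,255))|cv2.inRange(hs,(170,150,30),(180,255,255))
  c=max(cv2.findContours(m,0,cv2.CHAIN_APPROX_NONE)[0],key=cv2.contourArea)[:,0]
  for z in(.100,.106,.112):
    q=(cast(ctrl.camera_info(n),c,z)[:,:2]-O);print(n,z,"y min",(q@ey).min().round(4),"x range",(q@[ey[1],-ey[0]]).min().round(4),(q@[ey[1],-ey[0]]).max().round(4))
```

```text
t 22.15 pos [0.4992 0.2223 0.4055] rpy [-180.    -0.    -5.7] F [-0.7  0.2  0. ] w 0.0005
shift [ 1.000e-04 -5.700e-02  1.055e-01] turn [-0.    -0.     0.001]
scene orange [246. 214.] [ 0.4755 -0.1647] [142.  55.] -15.6
scene green [230. 277.] [ 0.6062 -0.3148] [110.  44.] -12.3
side orange [307. 210.] [ 0.4798 -0.1621] [114.  79.] -15.4
side green [263. 175.] [ 0.617  -0.3187] [110.  63.] -12.5
scene 0.1 y min -0.0375 x range -0.0995 0.0815
scene 0.106 y min -0.0412 x range -0.0937 0.0862
scene 0.112 y min -0.0448 x range -0.0878 0.0909
side 0.1 y min -0.0535 x range -0.084 0.0854
side 0.106 y min -0.0479 x range -0.0833 0.0845
side 0.112 y min -0.0423 x range -0.0826 0.0837
```

View pics/t9.png

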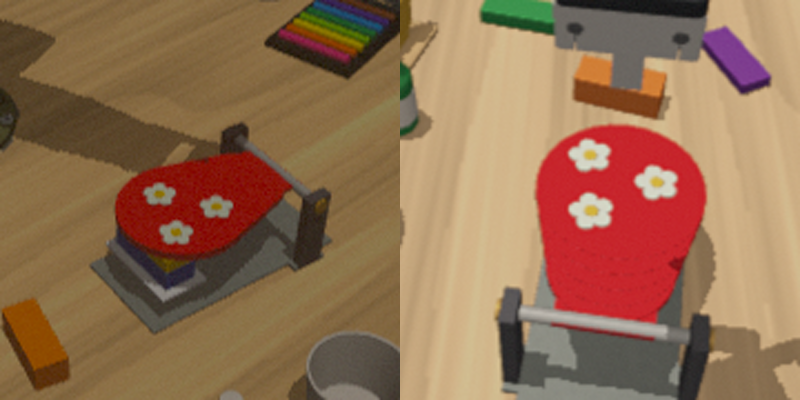

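The board lies on the stack. Its free edge measures about −45 mm in stand y at z 106–112 mm, as it should when level. I'll wait a second, check it has stopped, then hand in.

move_arm:
  targets:
    - [0, 0, 0, 0, 0, 0]
    - [0, 0, 0, 0, 0, 0]
    - [0, 0, 0, 0, 0, 0]
    - [0, 0, 0, 0, 0, 0]
    - [0, 0, 0, 0, 0, 0]

```text
time_s: 22.57
ee_pos: [0.4992, 0.2223, 0.4054]
eef_rot: [-3.142, 0.0, -0.099]
force: [0.3, -1.2, -0.4]
grip_width: 0.0005
```

move_arm:
  targets:
    - [0, 0, 0, 0, 0, 0]
    - [0, 0, 0, 0, 0, 0]
    - [0, 0, 0, 0, 0, 0]
    - [0, 0, 0, 0, 0, 0]
    - [0, 0, 0, 0, 0, 0]

```text
time_s: 22.98
ee_pos: [0.4992, 0.2223, 0.4055]
eef_rot: [-3.142, -0.0, -0.099]
force: [-1.1, -0.6, 1.0]
grip_width: 0.0003
```

move_arm:
  targets:
    - [0, 0, 0, 0, 0, 0]
    - [0, 0, 0, 0, 0, 0]
    - [0, 0, 0, 0, 0, 0]
    - [0, 0, 0, 0, 0, 0]
    - [0, 0, 0, 0, 0, 0]

```text
time_s: 23.4
ee_pos: [0.4992, 0.2223, 0.4054]
eef_rot: [-3.142, -0.0, -0.099]
force: [0.3, -0.5, -0.8]
grip_width: 0.0004
```

Run:
```python
from h import *
ok=True
def red(im):
  hs=cv2.cvtColor(im,cv2.COLOR_RGB2HSV);m=cv2.inRange(hs,(0,150,30),(7,255,255))|cv2.inRange(hs,(170,150,30),(180,255,255))
  c=max(cv2.findContours(m,0,cv2.CHAIN_APPROX_NONE)[0],key=cv2.contourArea);M=cv2.moments(c);return np.array([M['m10']/M['m00'],M['m01']/M['m00'],M['m00']])
for n in("scene","side"):
  a=cv2.imread(f"pics/{n}9.png")[:,:,::-1].copy();b=ctrl.camera(n);r,q=red(a),red(b)
  print(n,r.round(2),q.round(2));ok&=np.abs(r-q)[:2].max()<.4
  # bystanders unchanged vs start
  z=cv2.imread(f"pics/{n}0.png")[:,:,::-1]
  for nm,(x0,y0,x1,y1) in dict(bottle=(318,235,347,282),tub=(365,208,417,262),hen=(268,276,322,330)).items():
    if n=="scene": print(nm,np.abs(z[y0:y1,x0:x1].astype(float)-b[y0:y1,x0:x1]).mean().round(1))
print(ok)
if ok: ctrl.hand_in();print("handed in",ctrl.get_obs()['time_s'])
```

```text
scene [ 318.73  151.67 2591.  ] [ 318.67  151.67 2594.  ]
bottle 3.9
tub 3.8
hen 3.9
side [ 307.59  268.42 5249.5 ] [ 307.57  268.43 5250.5 ]
True
the job is handed in; nothing more can be done
the job is handed in; nothing more can be done
```

The board is folded down on a blue and yellow spacer stack (30 + 18 = 48 mm), and I handed the job in about 23.5 s into the 72 s limit. No verdict was reported.

- **Pad height:** lowering the blue slab onto the pad put its top at about 42.5 mm, so the gap is about 47.5 mm. The picture estimate of 40–43 mm agreed, and yellow touched down at the height this predicts. One close-up reading of the pad's width pointed nearer 36 mm, but it was within pixel error, so I went by the touch. The stack should stand about 0.5 mm proud, or roughly 0.003 rad of board tilt.
- **Placing:** both slabs lie flat and, by my measurements, within about 5 mm of the pad's axis.
- **Board:** I pushed it past vertical from behind with closed fingers and it sank by itself. Its outline then stayed put over the last 1.25 s. The free edge measured 41–48 mm past the pad's axis, against 45 mm expected when level. I could not measure the hinge angle or the foot force directly.
- **Surroundings:** the scene camera showed no visible change at the bottle, tub or hen. Orange and green had not moved and are about 190 mm or more from the pad's axis. The gripper was clear of everything at hand-in.

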